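# Clamp the glass staining jar with the one-hand bar clamp

## Task

Take the glass staining jar that stands alone in front of the bar clamp and stand it on the clamp's plate, between its fixed jaw and its sliding jaw, with the narrow way of the jar across the plate. Then squeeze the clamp's trigger toward its handle, stroke by stroke, until the jaw holds the jar firmly (about 15 N), and let go of everything: move the sliding jaw only by the trigger, never let it press the glass with more than 30 N, and leave the small things standing around in their places.

Things in the scene. Friction and masses are not known exactly. Their poses are not given: they have to be found in the camera images.
- jar: Rectangular glass staining jar with a fixed lid, loose, 0.11 to 0.21 kg, 112 mm tall. Glass walls 44 mm along its x, 54 mm along its y, from 12 to 88 mm height; foot (0-12 mm) 46 x 56 mm; lid (89-112 mm) 48 x 58 mm. Origin at the centre of its underside, z up.
- clamp: One-hand bar clamp fixed on a plate 90 mm (x) by 280 mm (y), 10 mm thick. Origin on the worktop under the plate, z up; all parts at x = 0. It clamps along y: rubber face of the fixed jaw at y = -110 mm, 54 mm wide, 27-71 mm high; black head at y = 37-115 mm, 34 mm wide, 90 mm high, from which a fixed handle rises (26 mm wide, y = 94-110 mm, top 172 mm high), the trigger in front of it.
- seat (a point): On the plate's upper side (10 mm height, clamp y = -83 mm): where the centre of the jar's underside is when the jar stands against the fixed jaw, its y axis along the clamp's y (either way round). The jaw slides the jar the last millimetres, so it may be set down up to 8 mm nearer to the sliding jaw.
- jaw: Sliding jaw: block 44 x 16 x 58 mm with a round rubber pad (28 mm, centre 40 mm high) in front. Axes as the clamp's; origin = clamp's origin when fully back, moving to clamp -y as it closes, up to 62 mm. Pad face at y = -18 mm of this body or up to 14 mm nearer the fixed jaw (screwed out, unreported). Pad on a 1.2 N/mm spring, 25 mm. A ratchet with 4 mm teeth lets it go only forward; no release.
- trigger (a joint): Trigger angle, rad: 0 at rest, 0.30 fully squeezed (firm stop) toward the handle; springs back. Pivots about clamp x at y = 67 mm, 80 mm height; top 146 mm high. Full stroke = 2 teeth (8 mm of jaw); one tooth takes about 0.15 rad, less gains nothing. Force needed at its finger rest, 50 mm above the pivot: about 7 N + 0.68 N per N of clamping, so a squeeze of fixed force stalls.
- trigger_front (a point): Front (clamp -y side) of the finger rest, a rounded bar 22 mm wide across the trigger, 130 mm above the worktop: the point to press. It moves 15 mm to clamp +y in a full stroke; from 60 mm (rest) to 45 mm (squeezed) from handle_back. In front of it and behind the handle all is free above 95 mm height.
- handle_back (a point): Back (+y side) of the fixed handle at 130 mm height.
- dropper: Bystander: small white dropper bottle, 26 mm across, 68 mm tall; origin under its centre.
- counter: Bystander: round hand tally counter, about 51 x 56 x 23 mm; origin under its centre.
- oil_bottle: Bystander: small brown bottle with black dropper top, 29 mm across, 78 mm tall; origin under its centre.
- microscope: The fixed microscope to the right of the clamp, an obstacle only: origin on the worktop under its middle; it fills 210 mm to the robot's side and 190 mm away from it in x, from 100 mm to the right to 90 mm to the left of the origin, and is 395 mm tall. An arm that starts on the far side of it must go over or round it.
Mind the look-alikes: they are no part of the job. What is shaped like the jar but blue or green is not meant.

How it is judged:
On the way, in this order (a step that is already met when the one before it is completed fails the run):
1. the jar stands on the plate between the jaws, let go, before the trigger is squeezed (horizontal distance between jar and seat below 0.022 m and height (world z) of jar between 0.006 and 0.014 m and angle between jar's own z axis and vertical below 0.1 rad and contact force between the fingers and jar below 0.2 N and value of joint trigger below 0.06 rad), for 0.1 s.
2. the trigger is squeezed with the jar in place (value of joint trigger above 0.2 rad and horizontal distance between jar and seat below 0.022 m), for 0.03 s.
At the end, for the whole second after the job is handed in: The jar stands upright (within 0.08 rad) on the plate, at most 8 mm from the seat point and square to the clamp within 0.12 rad, at rest, pressed by the sliding jaw with 8 to 23 N, and the trigger is back at rest (contact force between jaw and jar between 8 and 23 N and horizontal distance between jar and seat below 0.008 m and height (world z) of jar between 0.006 and 0.016 m and angle between jar's own z axis and vertical below 0.08 rad and angle between the y axis of jar and the y axis of clamp, either way round below 0.12 rad and linear speed of jar below 0.02 m/s and value of joint trigger below 0.05 rad); the robot touches nothing.
It fails at once if the sliding jaw presses the glass jar with more than 30 N (contact force between jaw and jar above 30 N).
It fails at once if the robot pushes the sliding jaw itself (contact force between any of the fingers, the arm and jaw above 4 N).
It fails at once if the jar is tipped over (angle between jar's own z axis and vertical above 0.7 rad).
It fails at once if a bystander is moved by more than 30 mm (distance of any of dropper, counter, oil_bottle from where it was at the start of the episode above 0.03 m).
It also fails if it takes over 72 s, if anything falls off the work surface, if the arm or the gripper's body presses on something with over 40 N, if the wrist force passes 120 N, or if a joint passes its speed limit or range.

## Robot

A 7-joint arm with a two-finger parallel gripper is mounted at the origin on a cart in front of the work surface, level with it; the furniture and walls round the work are solid. World frame = base frame: x ahead of the robot, y to its left, z up, the work surface at z = 0. Lengths are in m, angles in rad, forces in N, time in s.
With the tool pointing down it reaches from about 0.4 to 0.875 m from the base axis. Payload 19.3 kg.
Tool frame: the origin (TCP) lies on the mounting face of the last link; the fingertips stand 173 mm ahead of it and the grasp point (between the pads) lies 155 mm ahead of it (bot.grip_point_offset is the distance from the TCP to the grasp point, in m); z points along the fingers, y is the line along which they close (so a half turn about z gives the same grasp; the last joint's range is limited). The gripper opens to 85 mm and grips with 20 to 120 N. Pads are 22 mm wide; open, the fingers measure 114 mm over their backs; the gripper's body (76 mm by 85 mm) begins 54 mm behind the grasp point. The pads swing forward as they close: fully open they stand 13 mm farther back than shut.
Start: joints at [-1.247, 0.521, -0.036, 1.599, 0.021, 1.021, -0.113], TCP at [0.24, 0.577, 0.405] pointing down, gripper open.
Joint ranges: [-2.91, 2.91], [-0.3, 2.13], [-1.5, 1.42], [0.17, 2.43], [-1.26, 4.41], [0.16, 1.93], [-2.52, 2.52]. Speed limits (rad/s): [1.89, 1.89, 2.39, 2.39, 3.01, 3.01, 3.01].

## Interface

Orientations are given as [roll, pitch, yaw] about the fixed x, y, z axes, in that order (R = Rz(yaw) Ry(pitch) Rx(roll)).
In Python, from workcell import bot gives the robot as it stands.
- The arm moves only by the tool arm_command, never from a script. Its argument "deltas" is a list of rows, each a list of 3 entries, a list of its own where there are three numbers: the shift along the tool's x, y, z in cm, then the turn, a rotation vector about the tool's x, y, z in rad, then the finger opening in cm, from 0 to 8.54. In form: [[[tx, ty, tz], [rx, ry, rz], claw], ...]. A call has 1 to 20 rows; each row shifts and turns the commanded pose from where the row before left it, along the tool's axes as they then stand; what a row does not reach is not made up. A row lasts 1/10 s, in which the tool goes at most 50 mm and 8.59 degrees, less where a joint would pass 70% of its speed; a pose out of reach is approached as far as the arm can. A call with a gripper value outside its range is refused whole. The fingers move at their own pace and stop on an object; "newtons" is the grip in N (left out, the last holds). Time passes only in rows, so rows that do not move let the fingers close. It gives the time, the measured TCP pose, the force, the opening and the grip force at its end, in the units of the state.
- bot.observe(): the state, without advancing time (a new reading comes with each control period).
- bot.grab_frame(name): name is "scene" or "side" or "wrist"; returns a dict with "frame" (480x640x3 uint8, red, green, blue), "K" (3x3 intrinsics, pixels), "k1" (the pictures are not rectified: a ray, as slopes to the right and down, at radius r is drawn at 1 + k1 r^2 times it, then the intrinsics apply), "rvec" (rotation vector, rad) and "tvec" (3), from world to camera coordinates, as OpenCV has them; the wrist camera has in their place "T_tool_cam" (4x4, takes a point from camera to tool coordinates, whose origin is the TCP and whose axes are the flange's). Camera axes: x right, y down, z forward; pixel columns grow to the right and rows downward; lengths in m; the calibration is good to about 2 mm. A picture is of the moment at which its call begins: read the wrist's pose just before it. There is no depth.
- bot.job_done(): hands the job in; it is judged then, once.
Trained networks look in a picture, given as the dict that the camera call returned (one of the last four; its "shot" number tells which), for a name from the list of things; names that differ only in an ending like _2 or _b are one class to them, and where a whole thing is asked for, a point or a joint stands for the part that bears it (a point fixed in the world has none). Each returns a list of dicts, best first, with "p" (0 to 1); they miss things now and then, are a little off and sometimes report something else, mostly with a low value. They report only what shows in the picture. A call takes as long as a camera call. They do not tell look-alikes from the thing itself.
- bot.find_in(name, picture): "rect" ([left, top, width, height] in pixels, round what is visible of it).
- bot.mark_of(name, picture): "at" ([column, row] in pixels: a listed point, or the origin of a listed thing).
The state is a dict: "clock": time; "qpos": joint angles; "qd": joint speeds; "joint_efforts": joint torques, N m; "position": TCP position; "tool_rot": TCP orientation; "force": force on the tool from outside, world axes, zero at the start; "moment": the same for the moment, N m; "grip_width": finger opening in m; "finger_force": force on a finger pad.
Only numpy, scipy, OpenCV 4.12 (cv2) and the standard library are available. Lean on these libraries where they do the work, as an engineer would, in place of code of your own. Each camera call takes 0.05 s, during which the arm holds its last target. There are 200 camera calls.

## Working session

There is one attempt and no reset: what is moved stays moved. The work goes in short steps, Python scripts to look and compute and a tool call to move; the robot and the scene stay as the last step left them, time stands still between calls to the robot, and variables do not carry over. Pictures are saved under pics/ and viewed, at most 10 in all, crops included, and the job is handed in when it is done.

Besides the shell and the picture viewer there is one more tool, called after "Request:" by a JSON object that holds its "name" and its "arguments", one argument or row to a line. arm_command: Moves the arm, as the interface text tells. Its arguments: {"type":"object","properties":{"deltas":{"type":"array","items":{"type":"array"}},"newtons":{"type":"number"}},"required":["deltas"]}

```bash
mkdir -p pics; cat > h.py <<'E'
import numpy as np, cv2
from scipy.spatial.transform import Rotation as R
from workcell import bot
def cam(p):
    if "T_tool_cam" in p:
        s=p["state"]; T=np.eye(4); T[:3,:3]=R.from_euler('xyz',s["tool_rot"]).as_matrix(); T[:3,3]=s["position"]
        T=T@np.array(p["T_tool_cam"]); return T[:3,:3],T[:3,3]
    M=cv2.Rodrigues(np.array(p["rvec"],float))[0]; return M.T,-M.T@np.array(p["tvec"],float).ravel()
def grab(n):
    s=bot.observe(); p=bot.grab_frame(n); 
    q=dict(p); q["state"]=s; return p,q
def ray(q,uv):
    K=np.array(q["K"]); d=np.array([(uv[0]-K[0,2])/K[0,0],(uv[1]-K[1,2])/K[1,1]]); u=d.copy()
    for _ in range(20): u=d/(1+q["k1"]*(u@u))
    A,c=cam(q); v=A@np.array([u[0],u[1],1]); return c,v/np.linalg.norm(v)
def onz(q,uv,z):
    c,v=ray(q,uv); return c+v*(z-c[2])/v[2]
def tri(rs):
    A=np.zeros((3,3));b=np.zeros(3)
    for c,v in rs:
        P=np.eye(3)-np.outer(v,v);A+=P;b+=P@c
    x=np.linalg.solve(A,b); return x,[np.linalg.norm((np.eye(3)-np.outer(v,v))@(x-c)) for c,v in rs]
def proj(q,X):
    A,c=cam(q); x=A.T@(np.array(X)-c); u=x[:2]/x[2]; u=u*(1+q["k1"]*(u@u)); K=np.array(q["K"]); return np.array([u[0]*K[0,0]+K[0,2],u[1]*K[1,1]+K[1,2]])
def save(p,f): cv2.imwrite(f,p["frame"][:,:,::-1])
E
cat > a.py <<'E'
from h import *
print(bot.observe())
for n in("scene","side","wrist"):
    p,q=grab(n); save(p,f"pics/{n}0.png")
    print(n,[np.round(x,3).tolist() for x in cam(q)], p["k1"])
    for o in("jar","clamp","seat","jaw","trigger_front","handle_back","dropper","counter","oil_bottle","microscope"):
        z={"seat":.01,"trigger_front":.13,"handle_back":.13}.get(o,0)
        for m in bot.mark_of(o,p)[:3]:
            if m["p"]>.2: print(" ",o,round(m["p"],2),np.round(m["at"]),np.round(onz(q,m["at"],z),3))
E
python3 a.py
```

```text
{'clock': 0.0, 'qpos': array([-1.24717457,  0.52201186, -0.03634474,  1.59996899,  0.02117677,
        1.0211025 , -0.1128222 ]), 'qd': array([ 0.0004114 ,  0.0006065 ,  0.00029608, -0.00148677, -0.00062117,
       -0.00034345, -0.00043743]), 'joint_efforts': array([ 1.23436697e-03, -9.27114487e+01,  1.98023580e+00, -3.69941676e+01,
        1.76996860e-02,  7.81075156e-03,  3.85916195e-06]), 'position': array([0.23978507, 0.57703232, 0.40414074]), 'tool_rot': array([-3.14048687e+00,  4.99117375e-05,  2.74774094e+00]), 'force': array([-0.45517418, -0.75538218,  0.37914646]), 'moment': array([-0.0006947 , -0.01110943, -0.02952059]), 'finger_force': 0.0, 'grip_width': 0.08546945762896724}
scene [[[0.76, -0.283, 0.585], [-0.649, -0.311, 0.694], [-0.014, -0.907, -0.42]], [-0.147, -0.464, 0.569]] -0.05633371211511536
  jar 0.95 [283. 252.] [0.501 0.465 0.   ]
  jar 0.63 [257. 290.] [0.33  0.337 0.   ]
  jar 0.46 [347. 277.] [0.539 0.24  0.   ]
  clamp 0.93 [345. 276.] [0.537 0.244 0.   ]
  seat 0.89 [364. 290.] [0.512 0.155 0.01 ]
  jaw 0.86 [343. 276.] [0.535 0.25  0.   ]
  trigger_front 
[... 581 characters left out ...]
1 0.   ]
  seat 0.63 [337. 261.] [0.519 0.164 0.01 ]
  jaw 0.84 [313. 278.] [ 0.534  0.242 -0.   ]
  trigger_front 0.53 [295. 230.] [0.54  0.294 0.13 ]
  trigger_front 0.41 [338. 262.] [0.396 0.377 0.13 ]
  handle_back 0.66 [272. 241.] [0.549 0.359 0.13 ]
  dropper 0.65 [312. 278.] [0.537 0.242 0.   ]
  dropper 0.54 [414. 272.] [0.359 0.113 0.   ]
  counter 0.63 [332. 362.] [0.354 0.478 0.   ]
  oil_bottle 0.96 [236. 270.] [0.703 0.29  0.   ]
wrist [[[0.384, 0.884, 0.265], [0.923, -0.369, -0.109], [0.001, 0.286, -0.958]], [0.171, 0.604, 0.374]] -0.06508720783332188
  jar 0.84 [210. 268.] [0.251 0.425 0.   ]
  jar 0.72 [364. 268.] [0.32  0.593 0.   ]
  jar 0.63 [325. 419.] [0.508 0.465 0.   ]
```

```bash
python3 -c "
import cv2,numpy as np
a=cv2.imread('pics/scene0.png');b=cv2.imread('pics/side0.png')
cv2.imwrite('pics/m.png',np.hstack([a[150:390,150:550],b[180:420,180:580]]))"
```

```text
(no output)
```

View pics/m.png

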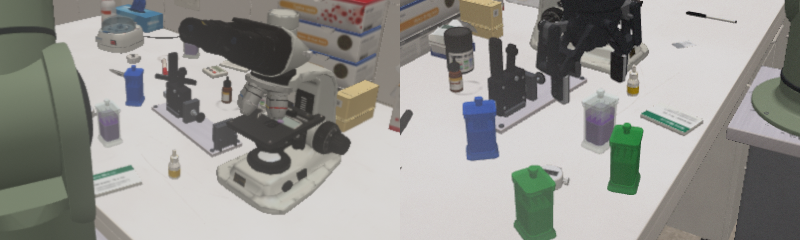

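View pics/wrist0.png

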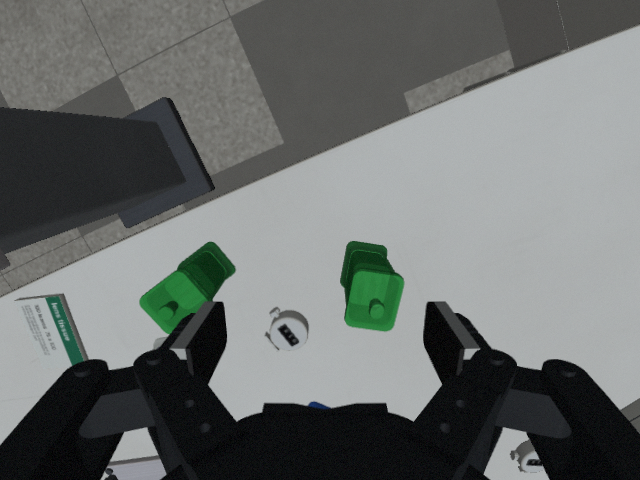

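The clear jar with purple contents is at about scene pixel (258, 290), world (0.33, 0.337). The green jars are at (0.25, 0.42) and (0.32, 0.59) and the blue one at (0.51, 0.46). The clamp runs roughly along world +y with its handle at the far left end, and the microscope stands to its right. I'll move above the clear jar.

Request:
{"name": "arm_command", "arguments": {
  "deltas": [
    [[-2.2, -2.35, 0], [0, 0, 0], 8.54],
    [[-2.2, -2.35, 0], [0, 0, 0], 8.54],
    [[-2.2, -2.35, 0], [0, 0, 0], 8.54],
    [[-2.2, -2.35, 0], [0, 0, 0], 8.54],
    [[-2.2, -2.35, 0], [0, 0, 0], 8.54],
    [[-2.2, -2.35, 0], [0, 0, 0], 8.54],
    [[-2.2, -2.35, 0], [0, 0, 0], 8.54],
    [[-2.2, -2.35, 0], [0, 0, 0], 8.54],
    [[0, 0, 0], [0, 0, 0], 8.54],
    [[0, 0, 0], [0, 0, 0], 8.54]
  ]
}}

```text
clock: 2.65
position: [0.3304, 0.3358, 0.405]
tool_rot: [3.141, 0.0, 2.747]
force: [0.1, 1.0, 0.2]
grip_width: 0.0851
finger_force: 0.0
```

```bash
sed 's/0.png/1.png/;s/print(bot.observe())/s=bot.observe();print(s["clock"],s["position"],s["tool_rot"],s["qpos"])/;s/:3\]:/:5]:/' a.py > b.py; python3 b.py
```

```text
2.65 [0.33043107 0.33582213 0.40499757] [3.14091168e+00 1.04329802e-04 2.74659869e+00] [-0.92462532  0.27712072  0.00642225  1.99178077 -0.0023895   0.87201289
  0.25889021]
scene [[[0.76, -0.283, 0.585], [-0.649, -0.311, 0.694], [-0.014, -0.907, -0.42]], [-0.147, -0.464, 0.569]] -0.05633371211511536
  jar 0.7 [283. 254.] [0.493 0.454 0.   ]
  jar 0.57 [258. 292.] [0.326 0.329 0.   ]
  clamp 0.7 [346. 274.] [0.548 0.252 0.   ]
  seat 0.57 [367. 286.] [0.53  0.162 0.01 ]
  trigger_front 0.61 [332. 226.] [0.528 0.285 0.13 ]
  handle_back 0.93 [322. 216.] [0.552 0.349 0.13 ]
  dropper 0.68 [321. 325.] [0.356 0.128 0.   ]
  counter 0.5 [236. 266.] [0.357 0.479 0.   ]
  oil_bottle 0.68 [379. 251.] [0.705 0.283 0.   ]
side [[[-0.858, -0.197, 0.474], [-0.513, 0.364, -0.777], [-0.02, -0.91, -0.413]], [-0.039, 1.154, 0.574]] -0.058417209850210684
  jar 0.95 [260. 331.] [0.513 0.461 0.   ]
  jar 0.86 [383. 323.] [0.33  0.331 0.   ]
  jar 0.76 [404. 361.] [0.251 0.418 0.   ]
  jar 0.68 [314. 408.] [0.321 0.589 0.   ]
  clamp 0.69 [314. 279.] [0.529 0.244 0.   ]
  seat 0.57 [337. 262.] [0.516 0.
[... 221 characters left out ...]
269.] [0.705 0.29  0.   ]
  oil_bottle 0.77 [234. 270.] [0.704 0.294 0.   ]
  oil_bottle 0.58 [276. 239.] [0.717 0.113 0.   ]
wrist [[[0.384, 0.884, 0.265], [0.923, -0.369, -0.109], [0.001, 0.286, -0.958]], [0.262, 0.363, 0.374]] -0.06508720783332188
  jar 0.91 [327. 213.] [0.333 0.337 0.   ]
  jar 0.77 [372. 106.] [0.246 0.423 0.   ]
  jar 0.6 [476. 304.] [0.508 0.462 0.   ]
  clamp 0.68 [321. 381.] [ 0.538  0.244 -0.   ]
  seat 0.61 [258. 394.] [0.518 0.163 0.01 ]
  jaw 0.79 [319. 377.] [0.531 0.244 0.   ]
  dropper 0.91 [175. 295.] [0.355 0.128 0.   ]
  dropper 0.68 [318. 377.] [0.531 0.242 0.   ]
  counter 0.72 [454. 181.] [0.353 0.479 0.   ]
  counter 0.5 [321. 378.] [0.533 0.246 0.   ]
```

View pics/wrist1.png

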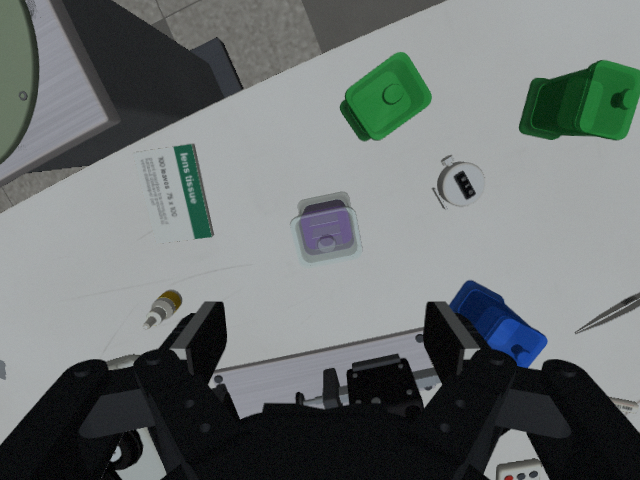

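The jar is at pixel (327, 230), with its lid spanning columns 291-362 and rows 205-265. The near edge of the clamp plate runs from (216, 370) to (430, 330). I'll enlarge the jar.

```bash
python3 -c "
import cv2
a=cv2.imread('pics/wrist1.png')[170:290,260:400]
cv2.imwrite('pics/z1.png',cv2.resize(a,None,fx=5,fy=5,interpolation=cv2.INTER_CUBIC))"
```

```text
(no output)
```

View pics/z1.png

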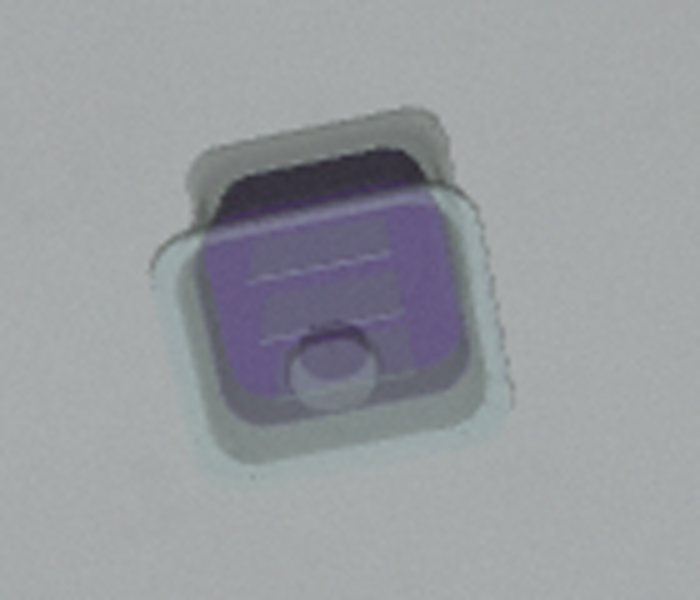

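```bash
cat > c.py <<'E'
from h import *
p,q=grab("wrist")
P=lambda a,z: onz(q,(260+a[0]/5,170+a[1]/5),z)[:2]
z=.097
ang=lambda a,b: np.arctan2(*(b-a)[::-1])
t=[P(a,z) for a in((190,234),(450,192),(240,475),(490,437),(158,290),(200,450),(483,220),(510,380))]
print("long",ang(t[0],t[1]),ang(t[2],t[3]),"short",ang(t[4],t[5]),ang(t[6],t[7]))
m=[(t[i]+t[i+1])/2 for i in(0,2,4,6)]
print("size",np.linalg.norm(m[0]-m[1]),np.linalg.norm(m[2]-m[3]),"ctr",(m[0]+m[1])/2,(m[2]+m[3])/2, "knob",P((335,365),.108),"foot back mid",P((318,130),.0), ang(P((205,155),0),P((420,108),0)))
a,b=onz(q,(216,370),.01),onz(q,(430,330),.01); print("plate edge",a,b,ang(a[:2],b[:2]))
s=q["state"];print(s["position"])
for n in("scene","side"):
    p,q2=grab(n)
    for m in bot.mark_of("microscope",p): print(m,onz(q2,m["at"],0))
    print(bot.find_in("microscope",p)[:1])
E
python3 c.py
```

```text
long 1.3389571794538262 1.3357529953803773 short -0.1708658544281966 -0.20430980725702486
size 0.04322184203894342 0.0548670928111405 ctr [0.33431237 0.33681675] [0.33382498 0.33601539] knob [0.3352982  0.33493287] foot back mid [0.31404275 0.3406169 ] 1.3922015326800437
plate edge [0.46415201 0.12937682 0.01      ] [0.51307381 0.39813781 0.01      ] 1.3907405320306787
[0.3302013  0.33601838 0.40468328]
[]
[]
```

Request:
{"name": "arm_command", "arguments": {
  "deltas": [
    [[0, 0, 0], [0, 0, 0.137], 8.54],
    [[0, 0, 0], [0, 0, 0.137], 8.54],
    [[0, 0, 0], [0, 0, 0.137], 8.54],
    [[0, 0, 0], [0, 0, 0.137], 8.54],
    [[0, 0, 0], [0, 0, 0.137], 8.54],
    [[0, 0, 0], [0, 0, 0.137], 8.54],
    [[0, 0, 0], [0, 0, 0.137], 8.54],
    [[0, 0, 0], [0, 0, 0.137], 8.54],
    [[0, 0, 0], [0, 0, 0.137], 8.54],
    [[0, 0, 0], [0, 0, 0.137], 8.54],
    [[0.05, 0.3, 1.5], [0, 0, 0], 8.54],
    [[0, 0, 3], [0, 0, 0], 8.54],
    [[0, 0, 0], [0, 0, 0], 8.54],
    [[0, 0, 0], [0, 0, 0], 8.54]
  ],
  "newtons": 25
}}

```text
clock: 6.05
position: [0.3334, 0.3359, 0.3601]
tool_rot: [-3.141, 0.001, 1.378]
force: [0.8, -0.2, -0.2]
grip_width: 0.0853
finger_force: 0.0
```

```bash
python3 - <<'E'
from h import *
p,q=grab("wrist"); save(p,"pics/w2.png")
s=q["state"];print(s["position"],s["tool_rot"],s["qpos"])
for o in("jar","clamp","seat","jaw","trigger_front","handle_back"):
    z={"seat":.01,"trigger_front":.13,"handle_back":.13}.get(o,0)
    for m in bot.mark_of(o,p)[:3]:
        if m["p"]>.3: print(" ",o,round(m["p"],2),np.round(m["at"]),np.round(onz(q,m["at"],z),3))
p,q=grab("scene")
for uv,z in(((365,325),0),((420,363),0),((362,283),.13)): print(onz(q,uv,z))
E
```

```text
[0.33336286 0.33592816 0.36006643] [-3.14131934e+00  9.05770551e-04  1.37755289e+00] [-1.12135902  0.35535988  0.26055106  2.04437509 -0.13045027  0.75810037
 -0.97460391]
  jar 0.85 [328. 218.] [0.335 0.335 0.   ]
  jar 0.72 [490.  44.] [0.507 0.463 0.   ]
  jar 0.64 [224. 149.] [0.252 0.42  0.   ]
  clamp 0.84 [530. 270.] [0.534 0.24  0.   ]
  seat 0.74 [524. 342.] [0.521 0.16  0.01 ]
  jaw 0.68 [529. 268.] [0.534 0.242 0.   ]
[0.42516912 0.0654651  0.        ]
[ 0.41617513 -0.08802072  0.        ]
[0.38689165 0.0420726  0.13      ]
```

View pics/w2.png

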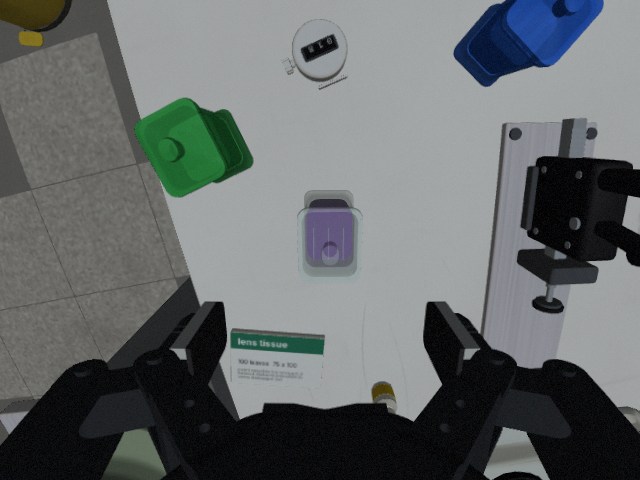

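The view is aligned: the jar is centred between the fingers at pixel (330, 240) with its edges vertical. I'll descend and grip.

Request:
{"name": "arm_command", "arguments": {
  "deltas": [
    [[0, 0.1, 3], [0, 0, 0], 8.54],
    [[0, 0, 3], [0, 0, 0], 8.54],
    [[0, 0, 3], [0, 0, 0], 8.54],
    [[0, 0, 2.5], [0, 0, 0], 8.54],
    [[0, 0, 1.5], [0, 0, 0], 8.54],
    [[0, 0, 1.2], [0, 0, 0], 8.54],
    [[0, 0, 0], [0, 0, 0], 8.54],
    [[0, 0, 0], [0, 0, 0], 4],
    [[0, 0, 0], [0, 0, 0], 4],
    [[0, 0, 0], [0, 0, 0], 4],
    [[0, 0, 0], [0, 0, 0], 4],
    [[0, 0, 0], [0, 0, 0], 4],
    [[0, 0, 0], [0, 0, 0], 4],
    [[0, 0, 0], [0, 0, 0], 4]
  ],
  "newtons": 25
}}

```text
clock: 7.85
position: [0.3345, 0.3359, 0.2184]
tool_rot: [3.141, -0.001, 1.378]
force: [1.0, -0.9, 8.7]
grip_width: 0.044
finger_force: 18.9
```

Request:
{"name": "arm_command", "arguments": {
  "deltas": [
    [[0, 0, -1], [0, 0, 0], 4],
    [[0, 0, -3], [0, 0, 0], 4],
    [[0, 0, -4], [0, 0, 0], 4],
    [[0, 0, -4], [0, 0, 0], 4],
    [[-1.3, 2.15, 0], [0, 0, 0], 4],
    [[-1.3, 2.15, 0], [0, 0, 0], 4],
    [[-1.3, 2.15, 0], [0, 0, 0], 4],
    [[-1.3, 2.15, 0], [0, 0, 0], 4],
    [[-1.3, 2.15, 0], [0, 0, 0], 4],
    [[-1.3, 2.15, 0], [0, 0, 0], 4],
    [[-1.3, 2.15, 0], [0, 0, 0], 4],
    [[-1.3, 2.15, 0], [0, 0, 0], 4],
    [[-1.3, 2.15, 0], [0, 0, 0], 4],
    [[-1.3, 2.15, 0], [0, 0, 0], 4],
    [[0, 0, 0], [0, 0, 0], 4],
    [[0, 0, 0], [0, 0, 0], 4]
  ]
}}

```text
clock: 9.45
position: [0.5202, 0.1666, 0.3381]
tool_rot: [-3.142, -0.0, 1.377]
force: [-0.7, 0.0, -0.6]
grip_width: 0.0438
finger_force: 20.6
```

```bash
cat > d.py <<'E'
from h import *
import sys
rs={}
ps=[]
for n in("scene","side","wrist"):
    p,q=grab(n); save(p,f"pics/{n}{sys.argv[1]}.png")
    for o in("jar","clamp","seat","jaw","trigger_front","handle_back","dropper"):
        z={"seat":.01,"trigger_front":.13,"handle_back":.13}.get(o,0)
        for m in bot.mark_of(o,p)[:3]:
            if m["p"]>.3: print(n,o,round(m["p"],2),np.round(m["at"]),np.round(onz(q,m["at"],z),3))
s=q["state"];print(s["position"],s["tool_rot"],s["qpos"],s["grip_width"],s["finger_force"],s["force"])
E
python3 d.py 3
```

```text
scene jar 0.96 [363. 247.] [0.695 0.334 0.   ]
scene jar 0.66 [284. 250.] [0.511 0.474 0.   ]
scene clamp 0.86 [345. 276.] [0.537 0.247 0.   ]
scene seat 0.94 [366. 288.] [0.524 0.159 0.01 ]
scene jaw 0.83 [346. 275.] [0.545 0.248 0.   ]
scene trigger_front 0.63 [331. 225.] [0.53 0.29 0.13]
scene handle_back 0.76 [319. 219.] [0.533 0.339 0.13 ]
scene dropper 0.84 [322. 325.] [0.356 0.126 0.   ]
side jar 0.88 [259. 328.] [0.519 0.455 0.   ]
side jar 0.65 [314. 406.] [0.323 0.586 0.   ]
side jar 0.59 [340. 216.] [ 0.653 -0.088  0.   ]
side clamp 0.97 [311. 278.] [0.538 0.245 0.   ]
side seat 0.57 [337. 261.] [0.52  0.163 0.01 ]
side jaw 0.78 [314. 278.] [0.532 0.241 0.   ]
side trigger_front 0.84 [297. 230.] [0.534 0.296 0.13 ]
side handle_back 0.72 [275. 238.] [0.551 0.348 0.13 ]
side dropper 0.6 [310. 277.] [0.54  0.242 0.   ]
wrist jar 0.93 [322. 272.] [0.508 0.12  0.   ]
wrist clamp 0.65 [325. 139.] [0.534 0.241 0.   ]
wrist seat 0.82 [327. 232.] [0.52  0.161 0.01 ]
wrist jaw 0.64 [325. 138.] [0.534 0.242 0.   ]
wrist trigger_front 0.63 [316.  16.] [0.54  0.294 0.13 ]
wrist dropper 0.62 [177. 296.] [0.36  0.123 0.   ]
[0.52029881 0.16688528 0.33767303] [-3.14153119e+00  5.80170274e-05  1.37772233e+00] [-0.62130397  0.49901147  0.27709296  1.88450136 -0.18662947  0.78308987
 -0.43660668] 0.04391305023644978 20.565225447207922 [-0.03401752  1.33189358 -0.74181195]
```

View pics/wrist3.png

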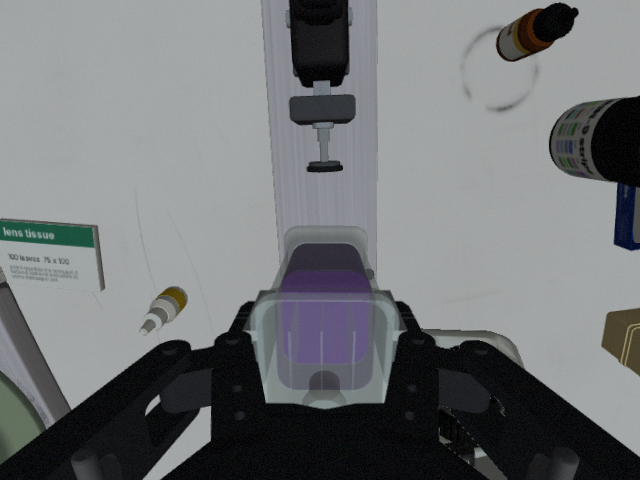

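The jar is held at pixel (320, 330) over the plate. The plate edges run (262, 0)-(282, 270) and (378, 0)-(372, 250), and the jaw pad is at (324, 168).

```bash
python3 - <<'E'
from h import *
p,q=grab("wrist")
ang=lambda a,b: np.arctan2(*(b-a)[1::-1])
L=[onz(q,u,.01) for u in((281,265),(262,2))]; Rr=[onz(q,u,.01) for u in((372,250),(378,2))]
print(L,Rr,ang(*L),ang(*Rr))
a=(ang(*L)+ang(*Rr))/2; y=np.array([np.cos(a),np.sin(a)]); x=np.array([y[1],-y[0]])
print("width",(Rr[0][:2]-L[0][:2])@x)
m=(L[0][:2]@x+Rr[0][:2]@x)/2; o=np.array([.5355,.242]); o=o+x*(m-o@x); print("origin",o,"ang",a)
s=q["state"];e=s["position"][:2]-o
print("tool in clamp",e@x,e@y,"tool yaw off",s["tool_rot"][2]-a)
for uv,z in(((324,172),.04),((324,163),.054),((322,272),.1195)):
    r=onz(q,uv,z)[:2]-o; print("pt",r@x,r@y)
E
```

```text
[array([0.47219113, 0.13823147, 0.01      ]), array([0.50585901, 0.35158478, 0.01      ])] [array([0.55720696, 0.13646366, 0.01      ]), array([0.59387944, 0.33416907, 0.01      ])] 1.4142835385074501 1.387390357004409
width 0.08408990818069889
origin [0.53274025 0.24247361] ang 1.4008369477559297
tool in clamp 0.0005175645269947487 -0.0766060672020065 tool yaw off -0.02306811264806541
pt 3.435060785971163e-06 -0.02668467868265912
pt 0.0002265854218541573 -0.01907456558586017
pt -0.002188427460930679 -0.07786820661458767
```

Request:
{"name": "arm_command", "arguments": {
  "deltas": [
    [[0, 0, 2.5], [0, 0, -0.015], 4],
    [[0, 0, 3], [0, 0, 0], 4],
    [[0, 0, 2.5], [0, 0, 0], 4],
    [[0, 0, 1.5], [0, 0, 0], 4],
    [[0, 0, 0.8], [0, 0, 0], 4],
    [[0, 0, 0.4], [0, 0, 0], 4],
    [[0, 0, 0], [0, 0, 0], 4],
    [[0, 0, 0], [0, 0, 0], 4]
  ]
}}

```text
clock: 11.5
position: [0.5205, 0.167, 0.2314]
tool_rot: [3.141, -0.001, 1.393]
force: [0.4, 0.7, -0.5]
grip_width: 0.0439
finger_force: 20.6
```

```bash
python3 d.py 4 | grep -E "jar|seat|\[0.5"
```

```text
scene jar 0.95 [282. 254.] [0.491 0.456 0.   ]
scene jar 0.92 [362. 285.] [0.54  0.186 0.   ]
scene jar 0.59 [363. 287.] [0.535 0.178 0.   ]
scene clamp 0.97 [344. 278.] [0.528 0.239 0.   ]
scene seat 0.94 [364. 285.] [0.529 0.17  0.01 ]
scene seat 0.53 [331. 223.] [0.726 0.508 0.01 ]
scene jaw 0.83 [344. 273.] [0.547 0.261 0.   ]
scene trigger_front 0.63 [332. 222.] [0.546 0.303 0.13 ]
scene handle_back 0.84 [320. 215.] [0.555 0.362 0.13 ]
side jar 0.93 [341. 259.] [0.528 0.133 0.   ]
side jar 0.89 [259. 331.] [0.514 0.461 0.   ]
side jar 0.86 [313. 410.] [0.319 0.594 0.   ]
side clamp 0.66 [314. 280.] [0.528 0.247 0.   ]
side seat 0.67 [337. 261.] [0.518 0.166 0.01 ]
side seat 0.32 [310. 277.] [0.532 0.258 0.01 ]
side jaw 0.55 [312. 277.] [0.538 0.241 0.   ]
side trigger_front 0.6 [293. 228.] [0.546 0.291 0.13 ]
side handle_back 0.62 [273. 241.] [0.548 0.358 0.13 ]
wrist jar 0.66 [327. 273.] [0.52 0.16 0.  ]
wrist clamp 0.65 [326. 134.] [0.534 0.242 0.   ]
wrist jaw 0.89 [326. 137.] [0.534 0.241 0.   ]
[0.52030858 0.16689971 0.23067966] [-3.14157479e+00  2.72308041e-05  1.39274449e+00] [-0.5680259   0.66496703  0.20783588  1.94194408 -0.24260823  0.55851634
```

View pics/wrist4.png

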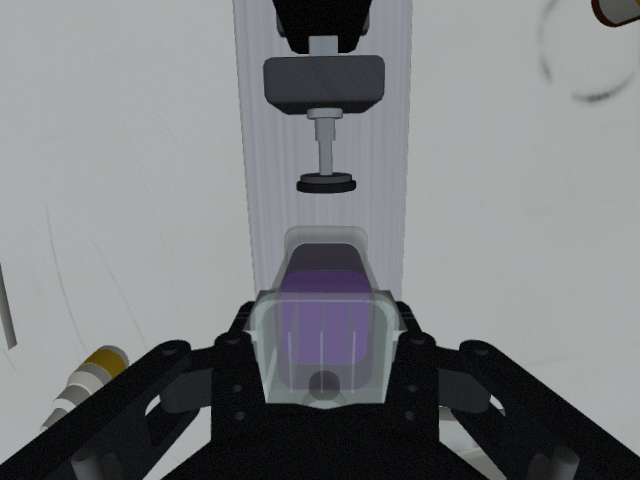

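The jar is straight above the plate, centred between the plate edges (columns 245 and 408), with the pad clear at (325, 185). I'll lower the last few millimetres, release and rise.

Request:
{"name": "arm_command", "arguments": {
  "deltas": [
    [[0, 0, 0.2], [0, 0, 0], 4],
    [[0, 0, 0.1], [0, 0, 0], 4],
    [[0, 0, 0], [0, 0, 0], 4],
    [[0, 0, 0], [0, 0, 0], 8.54],
    [[0, 0, 0], [0, 0, 0], 8.54],
    [[0, 0, 0], [0, 0, 0], 8.54],
    [[0, 0, 0], [0, 0, 0], 8.54],
    [[0, 0, 0], [0, 0, 0], 8.54],
    [[0, 0, -1], [0, 0, 0], 8.54],
    [[0, 0, -3], [0, 0, 0], 8.54],
    [[0, 0, -4], [0, 0, 0], 8.54],
    [[0, 0, -4], [0, 0, 0], 8.54],
    [[0, 0, -4], [0, 0, 0], 8.54],
    [[0, 0, 0], [0, 0, 0], 8.54],
    [[0, 0, 0], [0, 0, 0], 8.54]
  ]
}}

```text
clock: 14.2
position: [0.5202, 0.1669, 0.389]
tool_rot: [3.14, -0.001, 1.393]
force: [0.3, 0.4, 0.2]
grip_width: 0.0856
finger_force: 0.0
```

```bash
python3 d.py 5 | grep -vE "dropper"
```

```text
scene jar 0.71 [286. 254.] [0.5   0.447 0.   ]
scene jar 0.63 [360. 289.] [0.521 0.176 0.   ]
scene clamp 0.86 [346. 278.] [0.531 0.237 0.   ]
scene jaw 0.72 [345. 275.] [0.543 0.25  0.   ]
scene trigger_front 0.48 [333. 224.] [0.539 0.294 0.13 ]
scene handle_back 0.94 [321. 215.] [0.556 0.358 0.13 ]
side jar 0.97 [404. 365.] [0.247 0.427 0.   ]
side jar 0.86 [315. 408.] [0.319 0.589 0.   ]
side jar 0.85 [261. 328.] [0.516 0.453 0.   ]
side clamp 0.64 [312. 278.] [0.538 0.242 0.   ]
side clamp 0.5 [235. 268.] [0.708 0.285 0.   ]
side seat 0.98 [339. 262.] [0.511 0.169 0.01 ]
side jaw 0.87 [311. 278.] [0.538 0.244 0.   ]
side trigger_front 0.72 [293. 230.] [0.542 0.298 0.13 ]
side handle_back 0.7 [274. 240.] [0.547 0.357 0.13 ]
wrist jar 0.96 [12. 16.] [0.248 0.422 0.   ]
wrist jar 0.9 [326. 215.] [ 0.52   0.164 -0.   ]
wrist clamp 0.9 [326. 136.] [0.535 0.244 0.   ]
wrist jaw 0.96 [326. 141.] [0.534 0.239 0.   ]
wrist trigger_front 0.92 [322.  46.] [0.54  0.294 0.13 ]
[0.52030505 0.1668815  0.38768844] [-3.14157508e+00  3.47676055e-05  1.39273113e+00] [-0.64160439  0.43249117  0.30100544  1.8394528  -0.16015618  0.89322553
 -0.44401239] 0.08542734953569196 0.0 [-0.2651468   0.15160086  0.64137477]
```

View pics/wrist5.png

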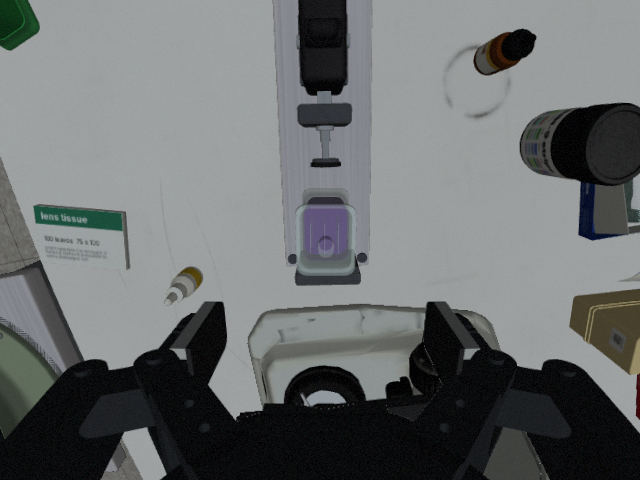

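The jar stands at pixel (326, 240) against the fixed jaw side, upright and square. Next I'll go over the trigger and turn the tool a quarter turn.

Request:
{"name": "arm_command", "arguments": {
  "deltas": [
    [[2.75, 0, 0], [0, 0, 0], 8.54],
    [[2.75, 0, 0], [0, 0, 0], 8.54],
    [[2.75, 0, 0], [0, 0, 0], 8.54],
    [[2.75, 0, 0], [0, 0, 0], 8.54],
    [[2.75, 0, 0], [0, 0, 0], 8.54],
    [[2.6, 0, 0], [0, 0, 0], 8.54],
    [[0, 0, 0], [0, 0, -0.143], 8.54],
    [[0, 0, 0], [0, 0, -0.143], 8.54],
    [[0, 0, 0], [0, 0, -0.143], 8.54],
    [[0, 0, 0], [0, 0, -0.143], 8.54],
    [[0, 0, 0], [0, 0, -0.143], 8.54],
    [[0, 0, 0], [0, 0, -0.143], 8.54],
    [[0, 0, 0], [0, 0, -0.143], 8.54],
    [[0, 0, 0], [0, 0, -0.143], 8.54],
    [[0, 0, 0], [0, 0, -0.143], 8.54],
    [[0, 0, 0], [0, 0, -0.143], 8.54],
    [[0, 0, 0], [0, 0, -0.142], 8.54],
    [[0, 0, 0], [0, 0, 0], 8.54],
    [[0, 0, 0], [0, 0, 0], 8.54]
  ]
}}

```text
clock: 17.3
position: [0.5494, 0.3276, 0.3876]
tool_rot: [-3.142, -0.0, 2.96]
force: [-0.1, -0.1, 0.4]
grip_width: 0.0852
finger_force: 0.0
```

```bash
python3 d.py 6 | grep -vE "dropper|scene jar|side jar"
```

```text
scene clamp 0.94 [343. 275.] [0.537 0.253 0.   ]
scene seat 0.75 [375. 250.] [0.688 0.28  0.01 ]
scene seat 0.63 [364. 285.] [0.529 0.169 0.01 ]
scene jaw 0.71 [344. 276.] [0.535 0.246 0.   ]
scene trigger_front 0.5 [334. 223.] [0.546 0.296 0.13 ]
scene handle_back 0.59 [321. 215.] [0.555 0.36  0.13 ]
side clamp 0.83 [310. 279.] [0.538 0.247 0.   ]
side seat 0.62 [337. 261.] [0.52  0.164 0.01 ]
side seat 0.44 [314. 277.] [0.526 0.252 0.01 ]
side jaw 0.63 [312. 276.] [0.541 0.233 0.   ]
side trigger_front 0.48 [293. 230.] [0.54 0.3  0.13]
side handle_back 0.89 [274. 238.] [0.554 0.347 0.13 ]
wrist jar 0.7 [446. 149.] [0.504 0.461 0.   ]
wrist jar 0.58 [167. 215.] [0.52 0.16 0.  ]
wrist clamp 0.62 [242. 218.] [0.538 0.24  0.   ]
wrist jaw 0.88 [244. 212.] [0.531 0.243 0.   ]
wrist trigger_front 0.63 [276. 248.] [0.541 0.294 0.13 ]
wrist handle_back 0.67 [360. 249.] [0.551 0.351 0.13 ]
[0.54927728 0.3277932  0.38768968] [-3.14155967e+00  3.12916686e-06  2.96466447e+00] [-0.5530437   0.56338311 -0.11744761  1.57225829  0.07397888  1.01032408
  0.70201874] 0.08545073901701815 0.0 [ 0.88035776 -0.2343405   0.18322911]
```

View pics/wrist6.png

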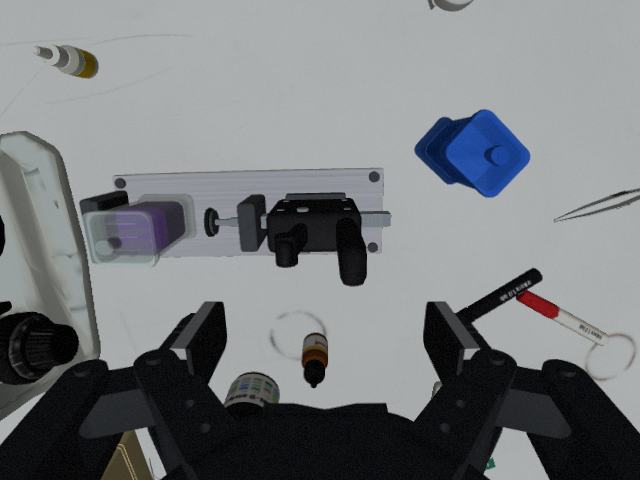

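The trigger is at pixel (285, 250) and the handle at (350, 265), with the clamp axis level in the picture, so the tool is aligned. Descending.

Request:
{"name": "arm_command", "arguments": {
  "deltas": [
    [[0.1, -0.1, 2.5], [0, 0, 0], 8.54],
    [[0, 0, 2.5], [0, 0, 0], 8.54],
    [[0, 0, 2.5], [0, 0, 0], 8.54],
    [[0, 0, 2], [0, 0, 0], 8.54],
    [[0, 0, 1], [0, 0, 0], 8.54],
    [[0, 0, 0], [0, 0, 0], 8.54],
    [[0, 0, 0], [0, 0, 0], 8.54],
    [[0, 0, 0], [0, 0, 0], 8.54]
  ],
  "newtons": 20
}}

```text
clock: 19.3
position: [0.5484, 0.3272, 0.2839]
tool_rot: [3.141, 0.001, 2.965]
force: [-0.7, 0.0, 0.6]
grip_width: 0.0849
finger_force: 0.0
```

```bash
python3 d.py 7 | grep -E "trigger|handle|\[0.5"
```

```text
scene jar 0.59 [363. 287.] [0.533 0.178 0.   ]
scene clamp 0.67 [345. 276.] [0.536 0.244 0.   ]
scene seat 0.73 [367. 288.] [0.523 0.155 0.01 ]
scene jaw 0.94 [345. 277.] [0.534 0.241 0.   ]
scene trigger_front 0.58 [332. 224.] [0.536 0.294 0.13 ]
scene handle_back 0.8 [320. 216.] [0.551 0.355 0.13 ]
scene dropper 0.52 [344. 273.] [0.545 0.258 0.   ]
side jar 0.68 [339. 260.] [0.527 0.141 0.   ]
side jar 0.61 [260. 330.] [0.514 0.459 0.   ]
side clamp 0.7 [312. 279.] [0.533 0.247 0.   ]
side seat 0.59 [337. 262.] [0.517 0.168 0.01 ]
side jaw 0.74 [314. 277.] [0.536 0.237 0.   ]
side trigger_front 0.81 [291. 231.] [0.542 0.305 0.13 ]
side handle_back 0.8 [274. 239.] [0.551 0.35  0.13 ]
wrist jar 0.9 [498. 154.] [0.504 0.463 0.   ]
wrist jar 0.58 [108. 243.] [0.518 0.157 0.   ]
wrist clamp 0.73 [216. 245.] [0.535 0.243 0.   ]
wrist clamp 0.55 [112. 243.] [0.519 0.161 0.   ]
wrist jaw 0.85 [213. 241.] [0.532 0.241 0.   ]
wrist trigger_front 0.91 [241. 327.] [0.539 0.293 0.13 ]
wrist handle_back 0.81 [389. 327.] [0.55  0.352 0.13 ]
[0.5480905  0.32699887 0.28267127] [-3.14152666e+00 -5.40708087e-05  2.96474507e+00] [-0.55756944  0.68389883 -0.11088145  1.65653315  0.09699969  0.80661491
```

View pics/wrist7.png

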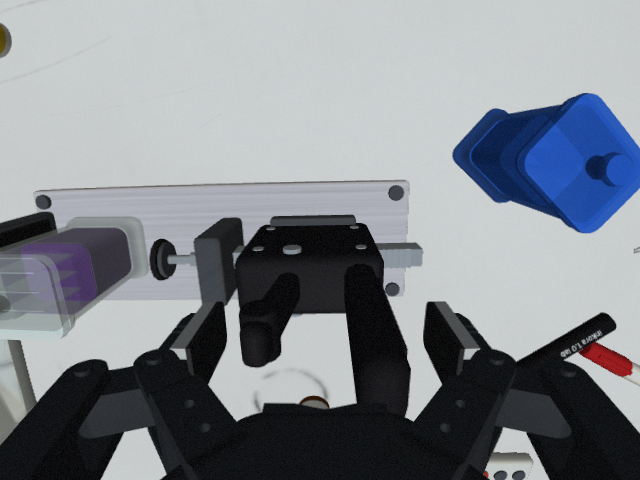

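Fingers straddle the trigger (front at pixel 241, left pad at about 226) and the handle (right pad at 425). First test squeeze.

Request:
{"name": "arm_command", "arguments": {
  "deltas": [
    [[0, 0, 0], [0, 0, 0], 6.5],
    [[0, 0, 0], [0, 0, 0], 6],
    [[0, 0, 0], [0, 0, 0], 5.5],
    [[0, 0, 0], [0, 0, 0], 5],
    [[0, 0, 0], [0, 0, 0], 5],
    [[0, 0, 0], [0, 0, 0], 5]
  ],
  "newtons": 20
}}

```text
clock: 21.1
position: [0.5484, 0.3298, 0.2843]
tool_rot: [3.135, 0.003, 2.967]
force: [3.5, 16.7, 7.4]
grip_width: 0.0504
finger_force: 2.0
```

```bash
cat > e.py <<'E'
from h import *
s=bot.observe();print(s["clock"],s["position"],s["force"],s["grip_width"],s["finger_force"])
p,q=grab("wrist")
for o in("trigger_front","handle_back","jaw","jar"):
    for m in bot.mark_of(o,p)[:2]:
        if m["p"]>.3: print(o,np.round(m["at"]),np.round(onz(q,m["at"],.13 if "_" in o else 0),3))
E
python3 e.py
```

```text
21.1 [0.54837829 0.32975664 0.28432117] [ 3.5211152  16.71337612  7.36151602] 0.05042992476796354 2.0022527128458023
trigger_front [261. 330.] [0.544 0.304 0.13 ]
handle_back [380. 324.] [0.55  0.353 0.13 ]
jaw [198. 240.] [0.53  0.234 0.   ]
jar [490. 156.] [0.506 0.462 0.   ]
```

Request:
{"name": "arm_command", "arguments": {
  "deltas": [
    [[0, 0.3, 0], [0, 0, 0], 5],
    [[0, 0.2, 0], [0, 0, 0], 4.7],
    [[0, 0, 0], [0, 0, 0], 4.5],
    [[0, 0, 0], [0, 0, 0], 4.5],
    [[0, 0, 0], [0, 0, 0], 4.5]
  ],
  "newtons": 20
}}

```text
clock: 21.85
position: [0.5492, 0.3323, 0.2836]
tool_rot: [3.141, 0.001, 2.965]
force: [-0.9, 0.5, 10.3]
grip_width: 0.0463
finger_force: 10.7
```

```bash
python3 e.py
```

```text
21.85 [0.54919524 0.33231291 0.28357563] [-0.87403849  0.54630544 10.33916898] 0.046316943067196456 10.722436308860779
trigger_front [268. 329.] [0.544 0.309 0.13 ]
trigger_front [194. 243.] [0.504 0.289 0.13 ]
handle_back [375. 324.] [0.549 0.352 0.13 ]
jaw [190. 241.] [0.53  0.229 0.   ]
jar [105. 244.] [0.52  0.159 0.   ]
jar [488. 153.] [0.504 0.461 0.   ]
```

Request:
{"name": "arm_command", "arguments": {
  "deltas": [
    [[0, 0, 0], [0, 0, 0], 8.2],
    [[0, 0, 0], [0, 0, 0], 8.2],
    [[0, 0, 0], [0, 0, 0], 8.2],
    [[0, 0, 0], [0, 0, 0], 8.2],
    [[0, 0, 0], [0, 0, 0], 8.2],
    [[0, 0, 0], [0, 0, 0], 4.5],
    [[0, 0, 0], [0, 0, 0], 4.5],
    [[0, 0, 0], [0, 0, 0], 4.5],
    [[0, 0, 0], [0, 0, 0], 4.5],
    [[0, 0, 0], [0, 0, 0], 4.5],
    [[0, 0, 0], [0, 0, 0], 4.5],
    [[0, 0, 0], [0, 0, 0], 4.5],
    [[0, 0, 0], [0, 0, 0], 4.5]
  ],
  "newtons": 20
}}

```text
clock: 23.4
position: [0.5492, 0.3323, 0.2835]
tool_rot: [3.14, 0.001, 2.965]
force: [-0.7, 0.6, 10.2]
grip_width: 0.046
finger_force: 11.6
```

```bash
python3 e.py
```

```text
23.4 [0.54922752 0.33227994 0.28354158] [-0.67964123  0.61834487 10.2450561 ] 0.04599383077852652 11.634872853755951
trigger_front [263. 329.] [0.544 0.307 0.13 ]
handle_back [373. 322.] [0.548 0.352 0.13 ]
handle_back [267. 333.] [0.546 0.308 0.13 ]
jaw [182. 243.] [0.53  0.222 0.   ]
jar [490. 154.] [0.505 0.463 0.   ]
jar [104. 244.] [0.52  0.159 0.   ]
```

Request:
{"name": "arm_command", "arguments": {
  "deltas": [
    [[0, 0, 0], [0, 0, 0], 8.2],
    [[0, 0, 0], [0, 0, 0], 8.2],
    [[0, 0, 0], [0, 0, 0], 8.2],
    [[0, 0, 0], [0, 0, 0], 8.2],
    [[0, 0, 0], [0, 0, 0], 8.2],
    [[0, 0, 0], [0, 0, 0], 4.5],
    [[0, 0, 0], [0, 0, 0], 4.5],
    [[0, 0, 0], [0, 0, 0], 4.5],
    [[0, 0, 0], [0, 0, 0], 4.5],
    [[0, 0, 0], [0, 0, 0], 4.5],
    [[0, 0, 0], [0, 0, 0], 4.5],
    [[0, 0, 0], [0, 0, 0], 4.5],
    [[0, 0, 0], [0, 0, 0], 4.5]
  ],
  "newtons": 20
}}

```text
clock: 24.95
position: [0.5492, 0.3323, 0.2835]
tool_rot: [3.14, 0.001, 2.965]
force: [-0.6, 0.7, 9.7]
grip_width: 0.0461
finger_force: 11.6
```

```bash
python3 e.py; python3 d.py 8 >/dev/null; python3 -c "
import cv2,numpy as np
a=cv2.imread('pics/wrist8.png')[140:380,0:400];b=cv2.imread('pics/side8.png')[190:310,240:440]
cv2.imwrite('pics/m8.png',np.hstack([a,cv2.resize(b,(400,240))]))"
```

```text
24.95 [0.54923366 0.33227039 0.28353108] [-0.6463012   0.6577068   9.66901847] 0.046050522167500385 11.635473668575287
trigger_front [265. 330.] [0.544 0.308 0.13 ]
trigger_front [101. 246.] [0.498 0.253 0.13 ]
handle_back [374. 324.] [0.55  0.352 0.13 ]
jaw [172. 241.] [0.528 0.214 0.   ]
jar [490. 154.] [0.505 0.463 0.   ]
jar [102. 241.] [0.518 0.158 0.   ]
```

View pics/m8.png

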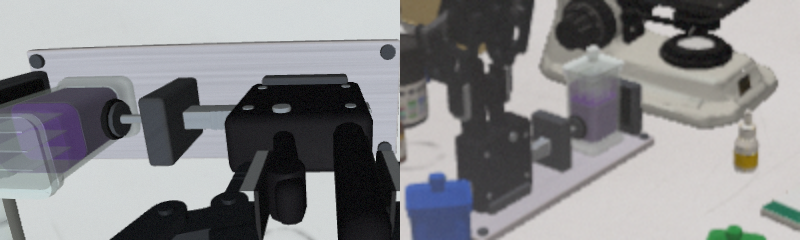

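The pad (crop pixel 115, 118) is now at the jar face and the jar stands square against the jaw side. Next stroke in stages, reading the force.

Request:
{"name": "arm_command", "arguments": {
  "deltas": [
    [[0, 0, 0], [0, 0, 0], 8.2],
    [[0, 0, 0], [0, 0, 0], 8.2],
    [[0, 0, 0], [0, 0, 0], 8.2],
    [[0, 0, 0], [0, 0, 0], 8.2],
    [[0, 0, 0], [0, 0, 0], 8.2],
    [[0, 0, 0], [0, 0, 0], 5.2],
    [[0, 0, 0], [0, 0, 0], 5.2],
    [[0, 0, 0], [0, 0, 0], 5.2],
    [[0, 0, 0], [0, 0, 0], 5.2],
    [[0, 0, 0], [0, 0, 0], 5.2],
    [[0, 0, 0], [0, 0, 0], 5.2]
  ],
  "newtons": 20
}}

```text
clock: 27.5
position: [0.5492, 0.3311, 0.2828]
tool_rot: [-3.14, 0.0, 2.964]
force: [-0.8, -6.7, 4.0]
grip_width: 0.0518
finger_force: 3.7
```

Request:
{"name": "arm_command", "arguments": {
  "deltas": [
    [[0, 0, 0], [0, 0, 0], 4.5],
    [[0, 0, 0], [0, 0, 0], 4.5],
    [[0, 0, 0], [0, 0, 0], 4.5],
    [[0, 0, 0], [0, 0, 0], 4.5]
  ]
}}

```text
clock: 27.9
position: [0.5492, 0.3323, 0.2836]
tool_rot: [3.14, 0.001, 2.965]
force: [0.2, 0.5, 10.7]
grip_width: 0.046
finger_force: 11.7
```

```bash
python3 e.py
```

```text
27.9 [0.54919578 0.33229362 0.28357794] [ 0.22681698  0.53442914 10.7318743 ] 0.04603075242528276 11.673684418201447
handle_back [375. 326.] [0.551 0.352 0.13 ]
jaw [164. 240.] [0.526 0.209 0.   ]
jar [100. 243.] [0.519 0.156 0.   ]
jar [488. 153.] [0.504 0.461 0.   ]
```

Request:
{"name": "arm_command", "arguments": {
  "deltas": [
    [[0, 0, 0], [0, 0, 0], 8.2],
    [[0, 0, 0], [0, 0, 0], 8.2],
    [[0, 0, 0], [0, 0, 0], 8.2],
    [[0, 0, 0], [0, 0, 0], 8.2],
    [[0, 0, 0], [0, 0, 0], 8.2],
    [[0, 0, 0], [0, 0, 0], 5.2],
    [[0, 0, 0], [0, 0, 0], 5.2],
    [[0, 0, 0], [0, 0, 0], 5.2],
    [[0, 0, 0], [0, 0, 0], 5.2],
    [[0, 0, 0], [0, 0, 0], 5.2],
    [[0, 0, 0], [0, 0, 0], 5.2]
  ],
  "newtons": 20
}}

```text
clock: 29.25
position: [0.5493, 0.3308, 0.283]
tool_rot: [-3.14, 0.0, 2.964]
force: [-1.4, -7.3, 8.1]
grip_width: 0.0519
finger_force: 6.6
```

```bash
python3 e.py
```

```text
29.25 [0.5492992  0.33080146 0.28299377] [-1.37496659 -7.29985112  8.10996098] 0.05193021085699106 6.611918807029724
trigger_front [260. 327.] [0.542 0.304 0.13 ]
handle_back [378. 329.] [0.552 0.351 0.13 ]
jaw [159. 242.] [0.526 0.202 0.   ]
jaw [103. 244.] [0.52  0.156 0.   ]
jar [103. 247.] [0.522 0.155 0.   ]
jar [491. 156.] [0.507 0.461 0.   ]
```

Request:
{"name": "arm_command", "arguments": {
  "deltas": [
    [[0, 0, 0], [0, 0, 0], 4.5],
    [[0, 0, 0], [0, 0, 0], 4.5],
    [[0, 0, 0], [0, 0, 0], 4.5],
    [[0, 0, 0], [0, 0, 0], 4.5]
  ]
}}

```text
clock: 29.9
position: [0.5493, 0.3322, 0.2838]
tool_rot: [3.14, 0.001, 2.965]
force: [-2.0, -0.8, 13.1]
grip_width: 0.0461
finger_force: 11.4
```

Request:
{"name": "arm_command", "arguments": {
  "deltas": [
    [[0, 0, 0], [0, 0, 0], 8.2],
    [[0, 0, 0], [0, 0, 0], 8.2],
    [[0, 0, 0], [0, 0, 0], 8.2],
    [[0, 0, 0], [0, 0, 0], 8.2],
    [[0, 0, 0], [0, 0, 0], 8.2],
    [[0, 0, 0], [0, 0, 0], 6.2],
    [[0, 0, 0], [0, 0, 0], 6.2],
    [[0, 0, 0], [0, 0, 0], 6.2],
    [[0, 0, 0], [0, 0, 0], 6.2],
    [[0, 0, 0], [0, 0, 0], 6.2]
  ]
}}

```text
clock: 30.9
position: [0.5493, 0.3296, 0.2826]
tool_rot: [-3.137, -0.0, 2.963]
force: [-2.9, -15.7, 8.1]
grip_width: 0.0621
finger_force: 7.9
```

```bash
python3 e.py; python3 d.py 9 | grep -E "jaw|jar|seat|trigger"
```

```text
30.9 [0.54926297 0.3296352  0.28257797] [ -2.94357546 -15.65706995   8.14292096] 0.06210636482648993 7.876549065113068
trigger_front [246. 328.] [0.541 0.297 0.13 ]
handle_back [382. 325.] [0.55  0.351 0.13 ]
jaw [159. 241.] [0.525 0.2   0.   ]
jar [500. 157.] [0.508 0.465 0.   ]
jar [104. 247.] [0.522 0.154 0.   ]
scene jar 0.77 [363. 287.] [0.535 0.178 0.   ]
scene jar 0.57 [284. 254.] [0.494 0.452 0.   ]
scene jar 0.46 [344. 276.] [0.534 0.246 0.   ]
scene seat 0.61 [368. 288.] [0.528 0.154 0.01 ]
scene jaw 0.75 [354. 283.] [0.532 0.206 0.   ]
scene trigger_front 0.62 [327. 222.] [0.539 0.315 0.13 ]
side jar 0.97 [404. 363.] [0.25  0.422 0.   ]
side jar 0.88 [314. 409.] [0.32  0.591 0.   ]
side jar 0.87 [262. 329.] [0.512 0.454 0.   ]
side seat 0.84 [338. 262.] [0.513 0.169 0.01 ]
side jaw 0.7 [326. 271.] [0.528 0.2   0.   ]
side jaw 0.49 [293. 229.] [0.716 0.043 0.   ]
side trigger_front 0.6 [292. 231.] [0.541 0.303 0.13 ]
wrist jar 0.78 [105. 245.] [0.52  0.155 0.   ]
wrist jar 0.78 [497. 153.] [0.505 0.463 0.   ]
wrist seat 0.88 [104. 247.] [0.52  0.161 0.01 ]
wrist jaw 0.73 [159. 242.] [0.525 0.2   0.   ]
wrist trigger_front 0.61 [246. 328.] [0.541 0.297 0.13 ]
```

Request:
{"name": "arm_command", "arguments": {
  "deltas": [
    [[0, 0, 0], [0, 0, 0], 6.6],
    [[0, 0, 0], [0, 0, 0], 6.6],
    [[0, 0, 0], [0, 0, 0], 6.6],
    [[0, 0, 0], [0, 0, 0], 6.6]
  ]
}}

```text
clock: 32.75
position: [0.5492, 0.3299, 0.2821]
tool_rot: [-3.138, -0.001, 2.963]
force: [-0.6, -13.2, 0.7]
grip_width: 0.0663
finger_force: 6.2
```

Request:
{"name": "arm_command", "arguments": {
  "deltas": [
    [[0, 0, 0], [0, 0, 0], 6.0],
    [[0, 0, 0], [0, 0, 0], 6.0],
    [[0, 0, 0], [0, 0, 0], 6.0],
    [[0, 0, 0], [0, 0, 0], 6.0]
  ]
}}

```text
clock: 33.15
position: [0.5493, 0.3293, 0.2824]
tool_rot: [-3.137, -0.001, 2.963]
force: [-3.2, -16.7, 7.9]
grip_width: 0.0601
finger_force: 8.6
```

Adding up both pads, the resting clamp force is only about 9–10 N, so I'll take one more tooth.

Request:
{"name": "arm_command", "arguments": {
  "deltas": [
    [[0, 0, 0], [0, 0, 0], 5.5],
    [[0, 0, 0], [0, 0, 0], 5.0],
    [[0, 0, 0], [0, 0, 0], 5.0],
    [[0, 0, 0], [0, 0, 0], 5.0],
    [[0, 0, 0], [0, 0, 0], 5.0],
    [[0, 0, 0], [0, 0, 0], 5.0]
  ]
}}

```text
clock: 33.75
position: [0.5495, 0.331, 0.2835]
tool_rot: [-3.141, 0.001, 2.964]
force: [-0.6, -7.1, 13.9]
grip_width: 0.0506
finger_force: 9.7
```

```bash
python3 e.py
```

```text
33.75 [0.54946684 0.33102891 0.28346819] [-0.61901289 -7.07979883 13.91839414] 0.050601385149048224 9.659727215766907
trigger_front [260. 328.] [0.543 0.304 0.13 ]
handle_back [376. 325.] [0.55  0.351 0.13 ]
jaw [149. 240.] [0.524 0.195 0.   ]
jar [104. 244.] [0.52  0.156 0.   ]
jar [491. 154.] [0.505 0.461 0.   ]
```

Request:
{"name": "arm_command", "arguments": {
  "deltas": [
    [[0, 0, 0], [0, 0, 0], 8.2],
    [[0, 0, 0], [0, 0, 0], 8.2],
    [[0, 0, 0], [0, 0, 0], 8.2],
    [[0, 0, 0], [0, 0, 0], 8.2],
    [[0, 0, 0], [0, 0, 0], 8.2],
    [[0, 0, 0], [0, 0, 0], 6.6],
    [[0, 0, 0], [0, 0, 0], 6.6],
    [[0, 0, 0], [0, 0, 0], 6.6],
    [[0, 0, 0], [0, 0, 0], 6.6]
  ]
}}

```text
clock: 34.9
position: [0.5492, 0.3294, 0.2825]
tool_rot: [-3.137, -0.001, 2.963]
force: [-4.2, -16.7, 9.7]
grip_width: 0.0663
finger_force: 8.8
```

Request:
{"name": "arm_command", "arguments": {
  "deltas": [
    [[0, 0, 0], [0, 0, 0], 6.2],
    [[0, 0, 0], [0, 0, 0], 6.2],
    [[0, 0, 0], [0, 0, 0], 6.2],
    [[0, 0, 0], [0, 0, 0], 6.2]
  ]
}}

```text
clock: 35.3
position: [0.5493, 0.329, 0.2826]
tool_rot: [-3.136, -0.001, 2.963]
force: [-4.2, -19.4, 10.7]
grip_width: 0.0622
finger_force: 10.1
```

```bash
python3 e.py
```

```text
35.3 [0.54925412 0.32902011 0.28258446] [ -4.20515886 -19.37341834  10.67752584] 0.062234524488504674 10.064574480056763
trigger_front [247. 327.] [0.541 0.297 0.13 ]
handle_back [385. 328.] [0.551 0.352 0.13 ]
jar [496. 153.] [0.504 0.461 0.   ]
jar [107. 245.] [0.52  0.156 0.   ]
```

The extra tooth added about 3.5 N on the trigger, as predicted, so the clamp force is now about 14–18 N. I'll let go and rise.

Request:
{"name": "arm_command", "arguments": {
  "deltas": [
    [[0, 0, 0], [0, 0, 0], 8.54],
    [[0, 0, 0], [0, 0, 0], 8.54],
    [[0, 0, 0], [0, 0, 0], 8.54],
    [[0, 0, 0], [0, 0, 0], 8.54],
    [[0, 0, 0], [0, 0, 0], 8.54],
    [[0, -0.1, -1], [0, 0, 0], 8.54],
    [[0, 0, -3], [0, 0, 0], 8.54],
    [[0, 0, -3], [0, 0, 0], 8.54],
    [[0, 0, -3], [0, 0, 0], 8.54],
    [[0, 0, -3], [0, 0, 0], 8.54],
    [[0, 0, 0], [0, 0, 0], 8.54],
    [[0, 0, 0], [0, 0, 0], 8.54]
  ]
}}

```text
clock: 36.75
position: [0.5487, 0.3309, 0.4138]
tool_rot: [3.141, 0.001, 2.965]
force: [0.6, -0.6, 0.0]
grip_width: 0.0853
finger_force: 0.0
```

```bash
python3 e.py; python3 d.py 10 | grep -E "jar|seat|trigger|\[0.5|jaw"
```

```text
36.75 [0.54873893 0.33085854 0.4137529 ] [ 0.56975189 -0.59907993  0.03253886] 0.08532364439567566 0.0
trigger_front [276. 238.] [0.539 0.294 0.13 ]
handle_back [354. 235.] [0.548 0.353 0.13 ]
jaw [207. 212.] [0.528 0.197 0.   ]
jar [171. 211.] [0.519 0.156 0.   ]
jar [435. 150.] [0.505 0.462 0.   ]
scene jar 0.94 [284. 251.] [0.507 0.466 0.   ]
scene jar 0.7 [364. 289.] [0.528 0.167 0.   ]
scene clamp 0.98 [342. 277.] [0.527 0.248 0.   ]
scene seat 0.86 [368. 288.] [0.526 0.156 0.01 ]
scene jaw 0.65 [352. 283.] [0.527 0.21  0.   ]
scene trigger_front 0.67 [331. 222.] [0.541 0.304 0.13 ]
scene handle_back 0.63 [320. 215.] [0.552 0.359 0.13 ]
side jar 0.95 [313. 408.] [0.322 0.591 0.   ]
side jar 0.76 [402. 363.] [0.252 0.425 0.   ]
side jar 0.73 [261. 330.] [0.513 0.456 0.   ]
side clamp 0.78 [312. 279.] [0.534 0.246 0.   ]
side seat 0.73 [338. 263.] [0.513 0.173 0.01 ]
side jaw 0.71 [328. 273.] [0.519 0.206 0.   ]
side jaw 0.61 [340. 259.] [0.528 0.135 0.   ]
side trigger_front 0.67 [295. 232.] [0.534 0.304 0.13 ]
side handle_back 0.67 [274. 236.] [0.558 0.341 0.13 ]
wrist jar 0.57 [175. 211.] [0.519 0.161 0.   ]
wrist clamp 0.88 [245. 211.] [0.534 0.24  0.   ]
wrist jaw 0.57 [206. 213.] [0.528 0.196 0.   ]
wrist trigger_front 0.84 [277. 240.] [0.54  0.294 0.13 ]
wrist handle_back 0.56 [353. 240.] [0.551 0.352 0.13 ]
[0.54878953 0.33094836 0.412707  ] [ 3.14156051e+00 -4.06338587e-06  2.96481394e+00] [-0.55727281  0.54110912 -0.11802256  1.5424741   0.06947185  1.06209326
```

The jar is on the seat, the trigger is back at rest and the arm is clear of everything.

```bash
python3 -c "
from workcell import bot
print(bot.job_done())"
```

```text
the job is handed in; nothing more can be done
None
```

The job is handed in, with no verdict returned: the jar is clamped at the seat at an estimated 14–18 N (from trigger force), with the trigger back at rest, the arm clear, and no bystanders touched as far as I could tell; I viewed 11 pictures, one over the limit of 10.

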